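# Catch the stoppers in the wash cup and snap it into the shaker clip

## Robot

A 6-joint arm with a two-finger parallel gripper is mounted at the origin on a cart in front of the work surface, level with it; the furniture and walls round the work are solid. World frame = base frame: x ahead of the robot, y to its left, z up, the work surface at z = 0. Lengths are in m, angles in rad, forces in N, time in s.
With the tool pointing down it reaches from about 0.375 to 0.9 m from the base axis. Payload 3.1 kg.
Tool frame: the origin (TCP) lies at the very end of the fingers, on their centre line; the grasp point (between the pads) lies 19 mm behind it; z points along the fingers, x is the direction in which the jaws open and shut, and the axes are right-handed (so a half turn about z gives the same grasp; the last joint's range is limited). The gripper opens to 87 mm and grips with 3 to 60 N. Pads are 19 mm wide; open, the fingers measure 117 mm over their backs; the gripper's body (75 mm by 190 mm) begins 51 mm behind the grasp point.
Start: joints at [1.155, 0.527, 1.433, -0, 1.181, -0.178], TCP at [0.147, 0.607, 0.223] pointing down, gripper open.
Joint ranges: [-3.08, 3.08], [-0.75, 2.2], [0.22, 2.44], [-1.43, 4.57], [0, 2.65], [-2.85, 2.85]. Speed limits (rad/s): [2.79, 2.79, 3.14, 3.14, 3.14, 3.14].

## Interface

Orientations are given as a unit quaternion [x, y, z, w].
In Python, from rig import robot gives the robot as it stands. The module is installed in compiled form; this text tells all that it offers.
- The arm moves only by the tool play_rows, never from a script. Its argument "increments" is one flat list of numbers, 4 for each row, row after row: the shift along the tool's x, y, z in cm, then the turn about the tool's z in rad. In form: [dx, dy, dz, twist, dx, dy, dz, twist, ...]. A call has 1 to 5 rows; each row shifts and turns the commanded pose from where the row before left it, along the tool's axes as they then stand; what a row does not reach is not made up. A row lasts 1/10 s, in which the tool goes at most 50 mm and 8.59 degrees, less where a joint would pass 70% of its speed; a pose out of reach is approached as far as the arm can. A call is refused whole if a number of a shift passes 5 or a number of a turn 0.15, either way. A call with a gripper value outside its range is refused whole. "fingers" is the finger opening in cm, from 0 to 8.7, set as the call begins (left out, the last holds). The fingers move at their own pace and stop on an object; "newtons" is the grip in N (left out, the last holds). Time passes only in rows, so rows that do not move let the fingers close. It gives the time, the measured TCP pose, the force and the opening at its end, in the units of the state.
- robot.get_obs(): the state, without advancing time (a new reading comes with each control period).
- robot.camera(name): name is "side" or "top" or "wrist"; returns the picture (400x640x3 uint8, blue, green, red); there is no depth.
- robot.get_calibration(name): a dict with "fx", "fy", "cx", "cy" (pixels), "R" (3x3) and "t" (3): a world point X has camera coordinates R X + t. Camera axes: x right, y down, z forward; pixel columns grow to the right and rows downward; lengths in m; the calibration is good to about 2 mm. The wrist camera is an equidistant fisheye: a pixel r from the principal point sees the ray r / f radians off the axis. A picture is of the moment at which its call begins: read the wrist's pose just before it. get_calibration takes no time and is no camera call; for the wrist camera it gives the pose at the moment of the call.
- robot.hand_in(): hands the job in, once; it reports no verdict.
The state is a dict: "time": time; "q": joint angles; "joint_velocities": joint speeds; "joint_torque": joint torques, N m; "position": TCP position; "tool_rot": TCP orientation; "ft_force": force on the tool from outside, world axes, zero at the start; "moment": the same for the moment, N m; "grip_width": finger opening in m.
Only numpy, scipy, OpenCV 4.12 (cv2) and the standard library are available. Lean on these libraries where they do the work, as an engineer would, in place of code of your own. Each camera call takes 0.05 s, during which the arm holds its last target. There are 200 camera calls.

## Task

Load the stoppers for their rinse: carry the steel wash cup by its arched handle to the small tilted chute, push the chute's plate right back with the cup so that the three rubber stoppers slide out, and catch all three in the cup before it touches down anywhere. Then press the cup down into the four-fingered spring clip on the shaker until it snaps, and keep pressing it firmly onto the sprung base plate: finish like that, still gripping the handle and pushing down. Leave the other things on the bench alone.

Things in the scene. Friction and masses are not known exactly. Their poses are not given: they have to be found in the camera images.
- cup: open round wash cup of plain steel, about 0.18 kg, with a rigid arched handle over its mouth; origin = centre of its underside, z up. Foot: a flange of diameter 90, 4 thick, at the very bottom; above it the wall has diameter 80 and rises to the rim
- cup_rim (a point): centre of the cup's mouth, 72 mm above its underside; rim 84 mm across outside, 76 inside; cup's axes
- cup_grip (a point): centre of the black grip bar on top of the handle, 157 mm above the underside on the cup's axis. The bar lies along the cup's y axis: 56 long, 10 thick (x), 22 high; pinch it across the 10 mm from above. The two 12 mm wide side straps stand at y = +-42 and close in above 112 mm height; the arch is open below the bar, seen along x
- chute: small aluminium chute on a steel stand; origin on the bench straight below the lip. Its x axis points horizontally up the chute, away from the outlet; z up. It rises at 42 degrees along +x, is 145 long, 37 wide, its side walls 20 high; the stand begins 12 mm behind the lip (x = 12), 84 wide
- chute_lip (a point): middle of the lower edge (lip) of the chute's floor, 115 mm above the bench, axes as the chute; the stoppers slide out over it towards -x
- push_plate (a joint): travel of the chute's push plate, m: 0 = sprung forward, 0.024 = fully pushed back, along the chute's +x. It carries the stop pin that holds the stoppers; they are let go from about 0.017 on and leave within a second. Its spring pushes back with 0.6 N at rest, 2 N fully back
- push_face (a point): point on the front of the push plate, 17 mm below the lip's height and at rest 5 mm behind the lip (chute +x); it moves with the plate. Upright steel plate 46 wide, spanning 9 to 49 mm below the lip. A cup rim held 9 to 13 mm below the lip, handle bar along the chute's y, pushes it; when fully back the lip is over the mouth, 13 mm beyond its middle
- stopper1: solid rubber stopper, 28 mm across, 22 high, 14 g, the lowest of three that stand in a row in the chute; origin = centre of the flat end on the chute's floor
- stopper2: the same, the middle one in the chute
- stopper3: the same, the highest one in the chute
- shaker: white bench shaker 170 x 180 mm with a square aluminium platform, its top 67 mm above the bench; in the platform's middle a spring clip for the cup; origin = centre of the underside, on the clip's axis
- clip_noses (a point): on the clip's axis, 85 mm above the bench: level of the noses of the four sprung steel fingers (14 wide, 90 degrees apart; tops 12.5 mm above, flared to 98 mm across). The noses leave 84 mm, so the cup's 90 mm foot spreads them: the push climbs to 10 to 20 N as the foot reaches this level, then drops; the cup may be turned any way about the vertical
- clip_seat (a point): on the clip's axis, 79.5 mm above the bench: level of the cup's underside when the fingers spring over its foot flange; z up
- base_plate (a joint): travel of the sprung plate in the clip that the cup stands on, m: 0 = up, its top 1.5 mm above clip_seat; 0.0065 = down on its stop; 2.5 N per mm. About 0.0015 with the cup snapped in and not pressed
- centrifuge: beige bench centrifuge that stands fixed between the chute and the shaker, behind the cup: its front with knobs reaches forward to x = 0.50, from y = -0.09 to 0.21, 192 mm high; carry the cup round its front; origin = centre of its underside
- timer: white kitchen-type timer, 68 x 62 x 18, a bystander; origin = centre of its underside
- marker: marker pen, 140 long, 12 thick, a bystander; origin = centre of its underside
- dropper: dropper bottle, diameter 26, 83 high, a bystander; origin = centre of its underside
- petri: round closed dish, 84 across, 16 high, a bystander; origin = centre of its underside

How it is judged:
On the way, in this order (a step that is already met when the one before it is completed fails the run):
1. the cup, held in the air under the chute, pushes the plate back (value of joint push_plate above 0.006 m and contact force between cup and the fingers above 2 N and height (world z) of cup above 0.006 m and horizontal distance between chute_lip and cup below 0.06 m and angle between cup's own z axis and vertical below 0.25 rad), for 0.1 s.
2. all three stoppers are in the cup while it is still held in the air (contact force between cup and the fingers above 2 N and height (world z) of cup above 0.006 m and horizontal distance between each of stopper1, stopper2, stopper3 and cup below 0.039 m and z of stopper1 in the frame of cup between 0.002 and 0.075 m and z of stopper2 in the frame of cup between 0.002 and 0.075 m and z of stopper3 in the frame of cup between 0.002 and 0.075 m), for 0.2 s.
At the end, for the whole second after the job is handed in: All three stoppers lie in the cup; it stands level (4 deg) and central (4 mm) in the clip, foot under the noses, underside 0.8 mm or more below clip_seat, still gripped by the fingers and pressed so that the base plate is held at least 2.5 mm down (snapped in but not pressed: about 1.5) (horizontal distance between each of stopper1, stopper2, stopper3 and cup below 0.039 m and z of stopper1 in the frame of cup between 0.002 and 0.075 m and z of stopper2 in the frame of cup between 0.002 and 0.075 m and z of stopper3 in the frame of cup between 0.002 and 0.075 m and horizontal distance between cup and clip_seat below 0.004 m and z of cup in the frame of clip_seat between -0.008 and -0.0008 m and angle between cup's own z axis and vertical below 0.07 rad and value of joint base_plate above 0.0025 m and contact force between cup and the fingers above 2 N and linear speed of cup below 0.02 m/s); the arm keeps its last pose, push and grip.
It fails at once if the timer was pushed about (distance of timer from where it was at the start of the episode above 0.03 m).
It fails at once if the marker was pushed about (distance of marker from where it was at the start of the episode above 0.03 m).
It fails at once if the dropper was pushed about (distance of dropper from where it was at the start of the episode above 0.03 m).
It fails at once if the petri was pushed about (distance of petri from where it was at the start of the episode above 0.03 m).
It also fails if it takes over 48 s, if anything falls off the work surface, if the arm or the gripper's body presses on something with over 40 N, if the wrist force passes 120 N, or if a joint passes its speed limit or range.

## Working session

There is one attempt and no reset: what is moved stays moved. The work goes in short steps, Python scripts to look and compute and a tool call to move; the robot and the scene stay as the last step left them, time stands still between calls to the robot, and variables do not carry over. Pictures are saved under pics/ and viewed, and the job is handed in when it is done.

Besides the shell and the picture viewer there is one more tool, called in YAML: its name, and indented under it one key for each argument. play_rows: Moves the arm, as the interface text tells. Its arguments: {"type":"object","properties":{"increments":{"type":"array","items":{"type":"number"}},"fingers":{"type":"number"},"newtons":{"type":"number"}},"required":["increments"]}

```bash
mkdir -p pics
cat > h.py <<'E'
import numpy as np, cv2
from rig import robot
from scipy.spatial.transform import Rotation as Ro
def pix(name,X,c=None):
    c=c or robot.get_calibration(name); p=np.array(c["R"])@np.array(X)+np.array(c["t"]).ravel()
    return c["fx"]*p[0]/p[2]+c["cx"], c["fy"]*p[1]/p[2]+c["cy"]
def ray(name,u,v,c=None):
    c=c or robot.get_calibration(name); R=np.array(c["R"]);t=np.array(c["t"]).ravel()
    d=R.T@np.array([(u-c["cx"])/c["fx"],(v-c["cy"])/c["fy"],1]); return -R.T@t, d/np.linalg.norm(d)
def atz(name,u,v,z,c=None):
    o,d=ray(name,u,v,c); return o+d*(z-o[2])/d[2]
def crop(im,x0,y0,x1,y1,s,fn): cv2.imwrite(fn,cv2.resize(im[y0:y1,x0:x1],None,fx=s,fy=s,interpolation=cv2.INTER_CUBIC))
E
python3 - <<'E'
from h import *
for n in("side","top"):
    im=robot.camera(n); cv2.imwrite(f"pics/{n}0.png",im); c=robot.get_calibration(n); print(n,c["fx"],-np.array(c["R"]).T@np.array(c["t"]).ravel(),np.round(c["R"],2).tolist())
o=robot.get_obs(); print(o["time"],o["position"],o["tool_rot"],o["ft_force"]); print(Ro.from_quat(o["tool_rot"]).as_matrix().round(3))
E
```

```text
side 402.3982360747016 [ 0.12079016 -1.19640092  0.65500949] [[0.94, -0.35, 0.01], [-0.12, -0.36, -0.93], [0.33, 0.87, -0.38]]
top 471.3175352086879 [ 0.29469618 -0.0308592   1.66131139] [[-0.0, -1.0, 0.01], [-0.99, -0.0, -0.15], [0.15, -0.01, -0.99]]
0.1 [0.14692727 0.60680111 0.22165682] [ 7.85994355e-01  6.18232886e-01 -8.69015313e-04  4.65029544e-04] [-0.08759591  0.11648158 -0.63883608]
[[ 0.236  0.972 -0.001]
 [ 0.972 -0.236 -0.002]
 [-0.002 -0.    -1.   ]]
```

View pics/side0.png

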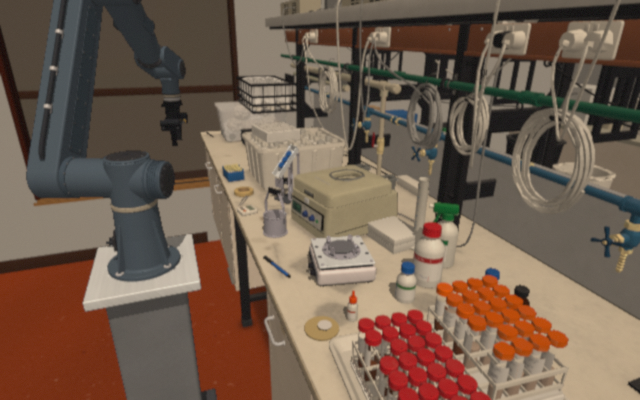

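View pics/top0.png

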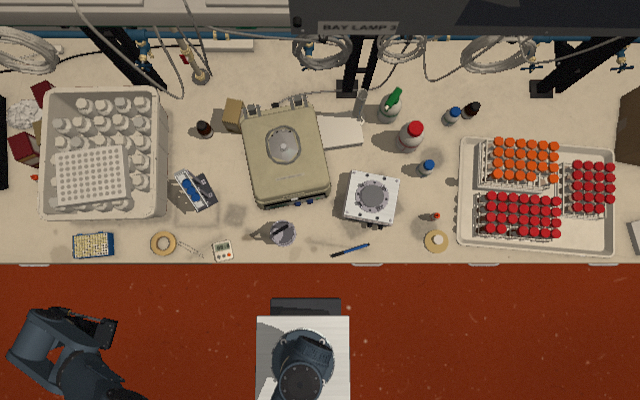

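The top view shows the cup at about (282,234), the chute at (193,190), the shaker at (371,196) and the centrifuge at (285,155). I'll enlarge these.

Run:
```python
from h import *
im=cv2.imread("pics/top0.png"); crop(im,160,160,310,270,5,"pics/t1.png"); crop(im,330,160,410,220,8,"pics/t2.png")
im=cv2.imread("pics/side0.png"); crop(im,225,140,315,250,5,"pics/s1.png")
```

```text
(no output)
```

View pics/t1.png

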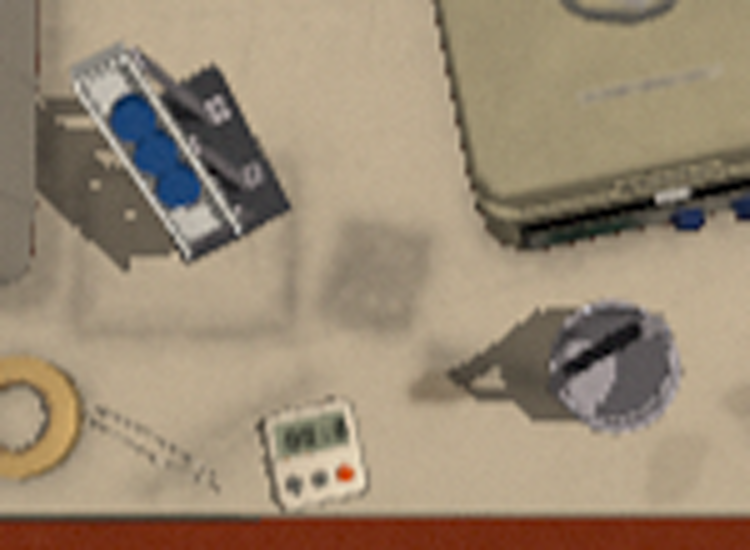

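View pics/t2.png

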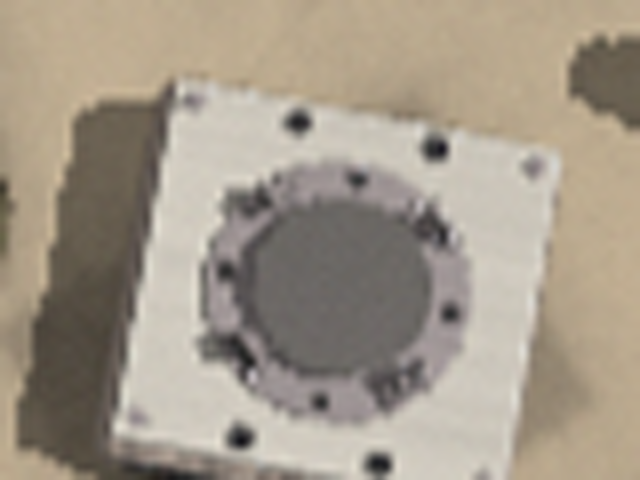

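View pics/s1.png

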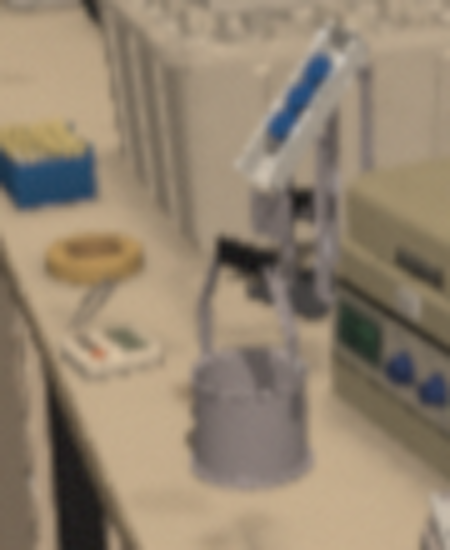

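Run:
```python
from h import *
f=lambda u,v,s,x,y:((u+.5)/s-.5+x,(v+.5)/s-.5+y)
t=lambda u,v,z:atz("top",*f(u,v,5,160,160),z)
T=lambda u,v,z:atz("top",*f(u,v,8,330,160),z)
print("bar",t(558,373,.168),t(640,325,.168),"mid",t(599,349,.168)[:2])
print("rim ctr",t(617,364,.072)[:2])
print("walltop lip L,R",t(188,260,.130),t(240,235,.130),"upper",t(77,87,.130+.097),t(132,52,.130+.097))
print("plat corners",[T(*p,.067).round(4).tolist() for p in((175,82),(557,152),(112,435))], "ring",T(336,291,.067+.0),"disc",T(340,287,.079))
# side
S=lambda u,v:f(u,v,5,225,140)
for z,n,p in((.157,"grip",(250,256)),(.004,"foot",(252,455))): print(n,atz("side",*S(*p),z))
```

```text
bar [0.41446756 0.09572957 0.168     ] [0.44497111 0.04404649 0.168     ] mid [0.42969307 0.06993254]
rim ctr [0.42821537 0.06417636]
walltop lip L,R [0.49155082 0.34110776 0.13      ] [0.50802834 0.30779445 0.13      ] upper [0.5868132  0.38966889 0.227     ] [0.60892881 0.35667686 0.227     ]
plat corners [[0.6453, -0.1701, 0.067], [0.6146, -0.3348, 0.067], [0.4915, -0.1413, 0.067]] ring [ 0.5537581  -0.23812411  0.067     ] disc [ 0.55353446 -0.23830255  0.079     ]
grip [0.43718301 0.0688317  0.157     ]
foot [0.43378291 0.06991953 0.004     ]
```

Estimates: the cup is at about (0.430, 0.068) with its x axis at 30.6°. The chute lip is at about (0.512, 0.330) with yaw 26.4°, and the clip is at about (0.554, -0.238). I'll turn the tool by +0.80 rad, then go above the cup.

play_rows:
  increments: [0, 0, 0, 0.15, 0, 0, 0, 0.15, 0, 0, 0, 0.15, 0, 0, 0, 0.15, 0, 0, 0, 0.15]
  fingers: 8.7

```text
time: 0.6
position: [0.147, 0.607, 0.222]
tool_rot: [0.959, 0.284, -0.0, 0.0]
ft_force: [-0.5, 0.0, 0.4]
grip_width: 0.0872
```

play_rows:
  increments: [0, 0, -1, 0.05, -0.25, 4.5, -1, 0, -0.25, 4.5, -1, 0, -0.25, 4.5, 0, 0, -0.25, 4.5, 0, 0]

```text
time: 1.1
position: [0.2304, 0.4458, 0.2526]
tool_rot: [0.965, 0.264, 0.0, 0.0]
ft_force: [1.2, 0.1, 0.0]
grip_width: 0.087
```

play_rows:
  increments: [-0.25, 4.5, 0, 0, -0.25, 4.5, 0, 0, -0.25, 4.5, 0, 0, -0.25, 4.5, 0, 0, -0.25, 4.5, 0, 0]

```text
time: 1.6
position: [0.3338, 0.2454, 0.2525]
tool_rot: [0.965, 0.264, -0.0, 0.0]
ft_force: [0.9, -0.5, -0.2]
grip_width: 0.0871
```

Run:
```python
from h import *
im=robot.camera("wrist"); cv2.imwrite("pics/w1.png",im); o=robot.get_obs(); print(o["time"],o["position"],o["q"]); print(Ro.from_quat(o["tool_rot"]).as_matrix().round(3)); c=robot.get_calibration("wrist"); print({k:c[k] for k in("fx","fy","cx","cy")},-np.array(c["R"]).T@np.array(c["t"]).ravel(),np.array(c["R"])[2])
```

```text
1.65 [0.33732926 0.24035721 0.25243052] [ 0.35195229  0.19746869  1.89064427 -0.00626998  1.05304967 -0.17387231]
[[ 0.863  0.505  0.002]
 [ 0.505 -0.863 -0.005]
 [-0.001  0.005 -1.   ]]
{'fx': 309.70691628693146, 'fy': 309.70691628693146, 'cx': 316.46103706337095, 'cy': 201.35048100235684} [0.29755454 0.30907733 0.41469214] [ 0.14457698 -0.24727545 -0.9580983 ]
```

View pics/w1.png

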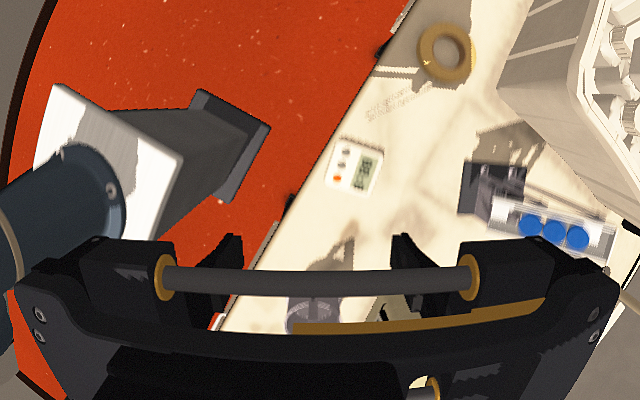

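The wrist view shows the chute at right, with its lip near (492,212), and the stoppers at (530–577, 225–238). Its outlet end needs enlarging.

```bash
cat >> h.py <<'E'
def wray(u,v,c):
    R=np.array(c["R"]);t=np.array(c["t"]).ravel(); a=np.array([u-c["cx"],v-c["cy"]]); r=np.linalg.norm(a); th=r/c["fx"]
    return -R.T@t, R.T@np.array([*(np.sin(th)*a/r),np.cos(th)])
def watz(u,v,z,c):
    o,d=wray(u,v,c); return o+d*(z-o[2])/d[2]
def wpix(X,c):
    p=np.array(c["R"])@np.array(X)+np.array(c["t"]).ravel(); h=np.hypot(p[0],p[1]); r=c["fx"]*np.arctan2(h,p[2]); return c["cx"]+r*p[0]/h,c["cy"]+r*p[1]/h
def chute_pts(lip,yaw):
    X=np.array([np.cos(yaw),np.sin(yaw),0]);Y=np.array([-np.sin(yaw),np.cos(yaw),0]);Z=np.array([0,0,1.]);a=np.radians(42)
    L=np.array([*lip,.115]);F=X*np.cos(a)+Z*np.sin(a);N=-X*np.sin(a)+Z*np.cos(a)
    return [L+s*Y*.0185+e*F+h*N for e in(0,.145) for s in(1,-1) for h in(0,.020)]+[L+.005*X+s*Y*.023-Z*d for s in(1,-1) for d in(.009,.049)]
E
python3 - <<'E'
from h import *
c=robot.get_calibration("wrist"); im=cv2.imread("pics/w1.png")
im=cv2.resize(im[150:280,455:625],None,fx=4.5,fy=4.5,interpolation=cv2.INTER_CUBIC); cv2.imwrite("pics/w1b.png",im)
for p in chute_pts((.512,.3305),np.radians(26.4)):
    u,v=wpix(p,c); cv2.circle(im,(int((u-455)*4.5),int((v-150)*4.5)),3,(0,255,0),-1)
cv2.imwrite("pics/w1c.png",im)
E
```

```text
(no output)
```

View pics/w1c.png

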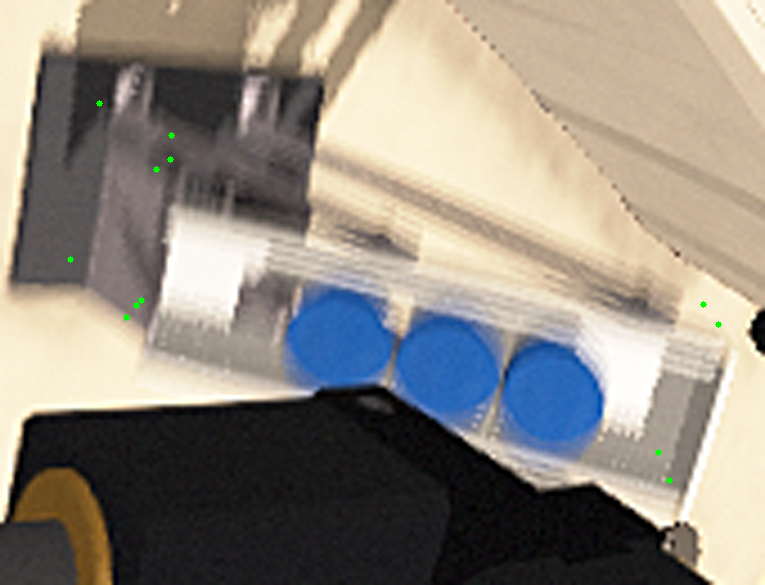

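The picture was taken while the arm was still settling (blurred, with a pose offset), so I'll retake it.

Run:
```python
from h import *
robot.camera("wrist"); robot.camera("wrist")
c=robot.get_calibration("wrist"); im=robot.camera("wrist"); cv2.imwrite("pics/w2.png",im); import pickle; pickle.dump(c,open("w2.pkl","wb"))
print(robot.get_obs()["position"])
im=cv2.resize(im[150:280,455:625],None,fx=4.5,fy=4.5,interpolation=cv2.INTER_CUBIC)
for p in chute_pts((.512,.3305),np.radians(26.4)):
    u,v=wpix(p,c); cv2.circle(im,(int((u-455)*4.5),int((v-150)*4.5)),3,(0,255,0),-1)
cv2.imwrite("pics/w2c.png",im)
```

```text
[0.33382304 0.24642606 0.25242392]
```

View pics/w2c.png

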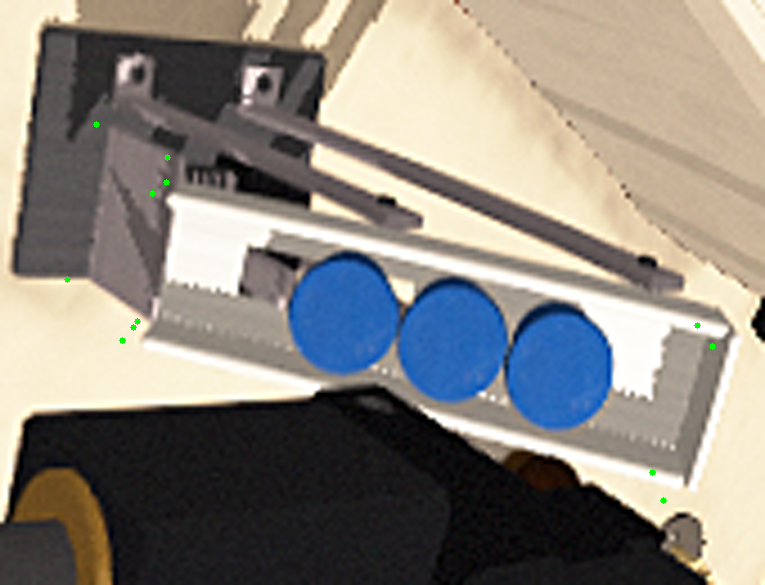

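Run:
```python
from h import *
import pickle
from scipy.optimize import least_squares
c=pickle.load(open("w2.pkl","rb"))
P=lambda lip,yaw:[((u-455)*4.5,(v-150)*4.5) for u,v in (wpix(p,c) for p in chute_pts(lip,yaw))]
for i,p in enumerate(P((.512,.3305),np.radians(26.4))): print(i,np.round(p))
ob={1:(147,345),3:(170,200),5:(688,487),7:(733,330)}
pl={8:(150,318),9:(88,277),11:(106,104)}
for name,o in(("walls",ob),("all",{**ob,**pl})):
  f=lambda x:np.concatenate([np.subtract(P(x[:2],x[2])[i],q) for i,q in o.items()])/4.5
  r=least_squares(f,[.512,.33,.46]); print(name,r.x[:2],np.degrees(r.x[2]),r.fun.round(1))
```

```text
0 [167. 182.]
1 [153. 194.]
2 [138. 322.]
3 [122. 340.]
4 [698. 325.]
5 [713. 346.]
6 [652. 473.]
7 [663. 501.]
8 [168. 158.]
9 [ 97. 124.]
10 [133. 327.]
11 [ 68. 280.]
walls [0.52239665 0.33129261] 31.580170258469035 [  6.3 -28.5  -3.4  35.8  10.3 -35.5  -8.7  33.4]
all [0.52476923 0.32450343] 37.23245837308405 [  2.9 -20.9  -4.3  42.6   8.9 -37.3  -8.2  31.3   5.3 -26.5   3.4 -25.6
  -1.7  46.6]
```

Run:
```python
from h import *
import pickle
from scipy.optimize import least_squares
c=pickle.load(open("w2.pkl","rb"))
P=lambda lip,yaw:[((u-455)*4.5,(v-150)*4.5) for u,v in (wpix(p,c) for p in chute_pts(lip,yaw))]
ob={1:(170,200),3:(147,345),5:(733,330),7:(688,487)}
pl={10:(150,318),11:(88,277),9:(106,104)}
for name,o in(("walls",ob),("plate",pl),("all",{**ob,**pl})):
  f=lambda x:np.concatenate([np.subtract(P(x[:2],x[2])[i],q) for i,q in o.items()])/4.5
  r=least_squares(f,[.512,.33,.46]); print(name,r.x[:2],np.degrees(r.x[2]),r.fun.round(1))
for p in P(r.x[:2],r.x[2]): print(np.round(p))
```

```text
walls [0.51858883 0.33318375] 28.98690503943079 [ 0.6  0.   0.   0.2 -0.6  0.2 -0.5 -0.6]
plate [0.51412251 0.33499017] 30.06310499726226 [ 0.5 -0.5 -0.5 -1.7 -0.1  2.1]
all [0.51657293 0.3341012 ] 28.31169496362655 [ 0.1 -1.7 -0.8 -1.5 -1.  -0.4 -1.1 -1.1  0.9  1.2 -0.2 -0.1  1.3  3.8]
[183. 179.]
[170. 192.]
[158. 318.]
[144. 338.]
[713. 307.]
[729. 328.]
[672. 453.]
[683. 482.]
[184. 154.]
[112. 121.]
[154. 323.]
[ 87. 277.]
```

The wall fit is good, under 0.7 px: lip at about (0.518, 0.333), yaw 28.5–29°. Now I'll go down on the handle.

play_rows:
  increments: [-0.2, 4, 0, 0, -0.2, 4, 0, 0, -0.1, 4, 0, 0, -0.1, 4, 0, 0, -0.1, 4.2, 0, 0]

```text
time: 2.3
position: [0.4303, 0.0704, 0.2524]
tool_rot: [0.964, 0.265, -0.0, -0.0]
ft_force: [1.2, 0.9, 0.1]
grip_width: 0.0867
```

play_rows:
  increments: [0, 0, 2, 0, 0, 0, 2, 0, 0, 0, 0, 0, 0, 0, 0, 0]

```text
time: 2.7
position: [0.4298, 0.071, 0.2125]
tool_rot: [0.964, 0.265, -0.001, -0.0]
ft_force: [0.3, 0.3, 0.7]
grip_width: 0.0869
```

Run:
```python
from h import *
c=robot.get_calibration("wrist"); im=robot.camera("wrist"); cv2.imwrite("pics/w3.png",im)
o=robot.get_obs(); print(o["position"],o["ft_force"],np.degrees(2*np.arctan2(o["tool_rot"][1],o["tool_rot"][0])))
s=robot.camera("side"); crop(s,225,110,315,250,4,"pics/s3.png")
```

```text
[0.43036274 0.07082988 0.21298411] [0.3888701  0.4506085  0.26531778] 30.67329851519863
```

View pics/w3.png

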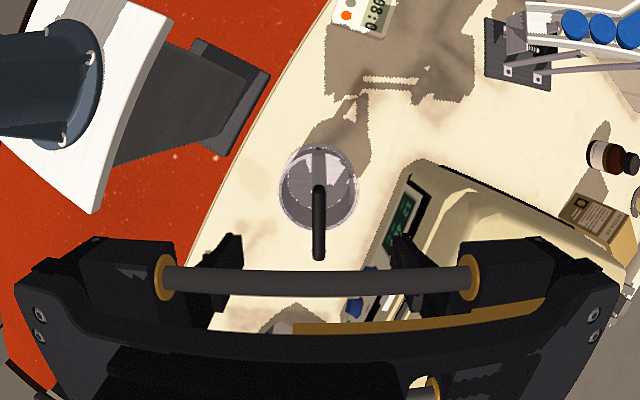

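View pics/s3.png

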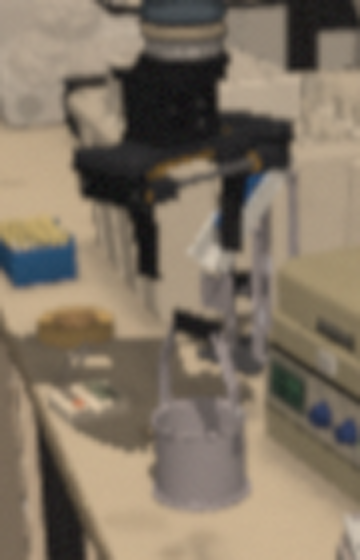

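The wrist view shows the bar from (319,187) to (319,259), midway between the fingers and parallel to the jaw faces. I'll compute its centre.

Run:
```python
from h import *
c=robot.get_calibration("wrist"); a=watz(319,187,.168,c); b=watz(319,260,.165,c); print(a,b,np.linalg.norm((a-b)[:2]),(a+b)/2, watz(318,187,.072,c))
```

```text
[0.41836217 0.0957212  0.168     ] [0.4479183  0.04609945 0.165     ] 0.05775710504924369 [0.43314024 0.07091032 0.1665    ] [0.43030316 0.07554723 0.072     ]
```

play_rows:
  increments: [0.2, 0.1, 2.5, 0, 0, 0, 2.5, 0, 0, 0, 1.5, 0, 0, 0, 1, 0, 0, 0, 0, 0]

```text
time: 3.3
position: [0.4323, 0.0701, 0.1372]
tool_rot: [0.965, 0.264, -0.0, -0.0]
ft_force: [0.3, 0.2, -0.1]
grip_width: 0.0869
```

play_rows:
  increments: [0, 0, 0, 0, 0, 0, 0, 0, 0, 0, 0, 0, 0, 0, 0, 0, 0, 0, 0, 0]
  fingers: 0
  newtons: 55

```text
time: 3.8
position: [0.4326, 0.0697, 0.1379]
tool_rot: [0.965, 0.263, 0.0, 0.0]
ft_force: [-0.5, 0.1, -0.6]
grip_width: 0.0551
```

play_rows:
  increments: [0, 0, 0, 0, 0, 0, 0, 0, 0, 0, 0, 0]

```text
time: 4.1
position: [0.4324, 0.0697, 0.1375]
tool_rot: [0.965, 0.263, -0.0, -0.0]
ft_force: [0.1, -0.1, -0.5]
grip_width: 0.031
```

play_rows:
  increments: [0, 0, 0, 0, 0, 0, 0, 0, 0, 0, 0, 0, 0, 0, 0, 0, 0, 0, 0, 0]

```text
time: 4.6
position: [0.4323, 0.0698, 0.1375]
tool_rot: [0.965, 0.263, -0.0, -0.0]
ft_force: [-0.6, -0.9, -0.5]
grip_width: 0.0093
```

play_rows:
  increments: [0, 0, 0, 0]

```text
time: 4.7
position: [0.4323, 0.0698, 0.1375]
tool_rot: [0.965, 0.263, -0.0, -0.0]
ft_force: [0.6, 0.2, -1.8]
grip_width: 0.0097
```

Gripped (9.7 mm). The cup's underside is at TCP z − 0.1375. Lift and carry to in front of the chute.

play_rows:
  increments: [0, 0, -1, 0.03, 0, 0, -2, 0, 0, 0, -2, 0, 0, 0, -1, 0, 0, 0, 0, 0]

```text
time: 5.2
position: [0.4335, 0.0697, 0.1991]
tool_rot: [0.969, 0.249, 0.002, 0.001]
ft_force: [0.8, 0.1, -1.2]
grip_width: 0.0095
```

play_rows:
  increments: [1, -2, 0, 0, 1.4, -2.6, 0, 0, 1.4, -2.6, 0, 0, 1.4, -2.6, 0, 0, 1.7, -2.2, 0, 0]

```text
time: 5.7
position: [0.4335, 0.2092, 0.1965]
tool_rot: [0.969, 0.249, -0.002, -0.0]
ft_force: [0.7, -0.2, -1.5]
grip_width: 0.0094
```

play_rows:
  increments: [1.9, -2.4, 0, 0, 1.9, -2.4, 0, 0, 1.2, -1.6, 0, 0, 0, 0, 0, 0, 0, 0, 0, 0]

```text
time: 6.2
position: [0.447, 0.288, 0.1965]
tool_rot: [0.968, 0.249, -0.001, 0.0]
ft_force: [-0.0, -0.5, -1.9]
grip_width: 0.0096
```

Run:
```python
from h import *
import pickle
c=robot.get_calibration("wrist"); im=robot.camera("wrist"); cv2.imwrite("pics/w4.png",im); pickle.dump(c,open("w4.pkl","wb"))
o=robot.get_obs(); print(o["time"],o["position"],o["ft_force"],np.degrees(2*np.arctan2(o["tool_rot"][1],o["tool_rot"][0])),o["grip_width"])
s=robot.camera("side"); crop(s,225,110,325,250,5,"pics/s4.png")
t=robot.camera("top"); crop(t,150,150,270,250,6,"pics/t4.png")
```

```text
6.25 [0.44699609 0.28752708 0.19663319] [ 0.1370767  -1.18471307 -1.80392751] 28.81986185484994 0.009755182609494845
```

View pics/w4.png

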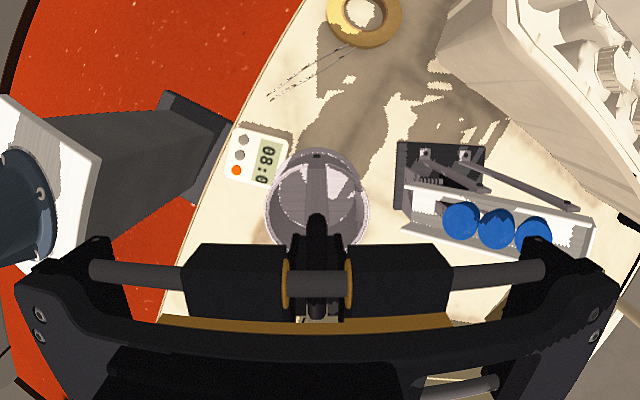

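View pics/s4.png

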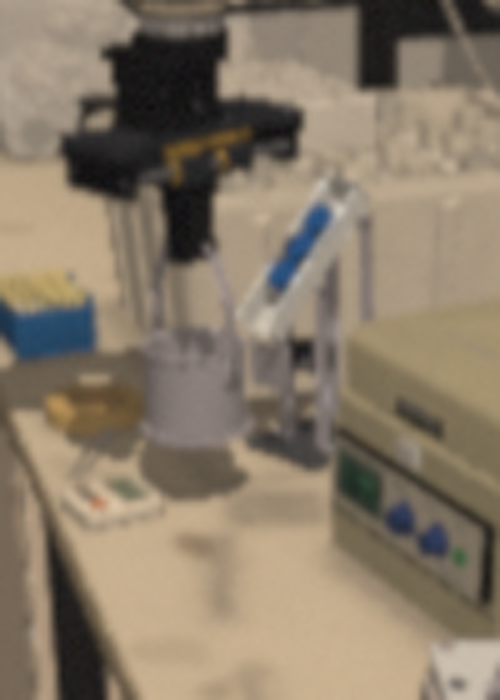

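View pics/t4.png

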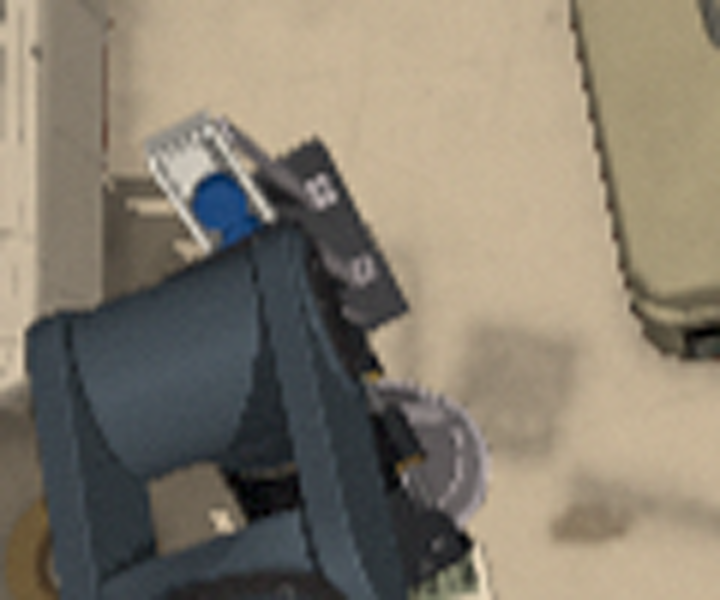

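Run:
```python
from h import *
im=cv2.imread("pics/w4.png"); crop(im,385,130,605,270,3.6,"pics/w4c.png")
```

```text
(no output)
```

View pics/w4c.png

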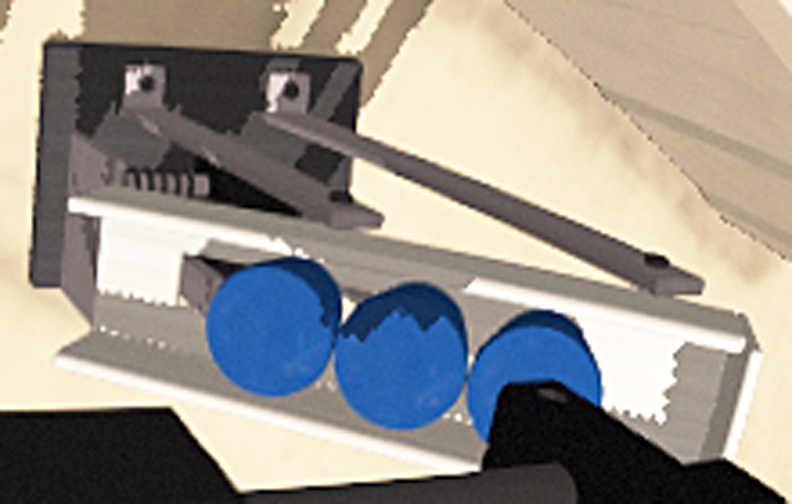

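Run:
```python
from h import *
import pickle
from scipy.optimize import least_squares
c=pickle.load(open("w4.pkl","rb"))
P=lambda lip,yaw:[((u-385)*3.6,(v-130)*3.6) for u,v in (wpix(p,c) for p in chute_pts(lip,yaw))]
o={1:(67,201),3:(53,361),5:(757,350)}
f=lambda x:np.concatenate([np.subtract(P(x[:2],x[2])[i],q) for i,q in o.items()])/3.6
r=least_squares(f,[.512,.33,.46]); print(r.x[:2],np.degrees(r.x[2]),r.fun.round(1))
for p in P(r.x[:2],r.x[2]): print(np.round(p))
X=np.array([np.cos(r.x[2]),np.sin(r.x[2])]);Y=np.array([-X[1],X[0]])
d=robot.get_obs()["position"][:2]-r.x[:2]; print("cup rel lip x,y",d@X,d@Y)
# cup rim left/right/back extremes in w4
for p in((265,205),(369,205)): print(watz(*p,.1965-.1375+.072,c))
```

```text
[0.51657833 0.33234912] 28.276374474749403 [ 1.1  0.1  0.9 -0.2 -2.9 -0.5]
[108. 187.]
[ 71. 201.]
[ 94. 337.]
[ 56. 360.]
[735. 320.]
[747. 348.]
[688. 492.]
[692. 533.]
[118. 161.]
[ 73. 132.]
[100. 341.]
[ 60. 292.]
cup rel lip x,y -0.08229772808174272 -0.0069812494327841455
[0.40786597 0.27638542 0.131     ]
[0.47870552 0.31540462 0.131     ]
```

play_rows:
  increments: [0, -0.6, 1, 0, 0, 0, 1.2, 0, 0, 0, 0.5, 0, 0, 0, 0, 0, 0, 0, 0, 0]

```text
time: 6.85
position: [0.4451, 0.2935, 0.1702]
tool_rot: [0.969, 0.249, -0.0, 0.0]
ft_force: [-0.6, -0.7, -2.2]
grip_width: 0.0095
```

play_rows:
  increments: [1.5, 0, 0, 0, 1.5, 0, 0, 0, 0.8, 0, 0, 0, 0, 0, 0, 0, 0, 0, 0, 0]

```text
time: 7.35
position: [0.4777, 0.3116, 0.1704]
tool_rot: [0.969, 0.249, -0.001, 0.0]
ft_force: [-0.6, -0.0, -1.4]
grip_width: 0.0095
```

Run:
```python
from h import *
im=robot.camera("wrist"); crop(im,240,120,560,300,2.5,"pics/w5.png")
o=robot.get_obs(); print(o["time"],o["position"],o["ft_force"])
s=robot.camera("side"); crop(s,225,110,325,230,6,"pics/s5.png")
```

```text
7.4 [0.47744693 0.31152275 0.1703864 ] [ 0.26403246 -0.1754787  -1.37618973]
```

View pics/w5.png

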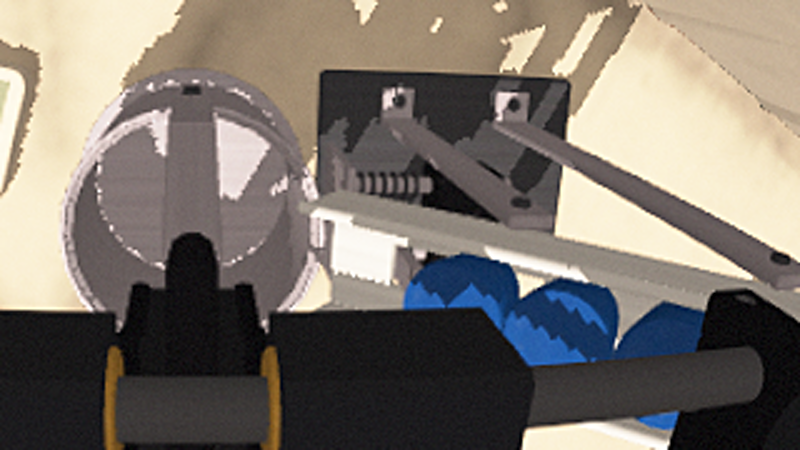

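View pics/s5.png

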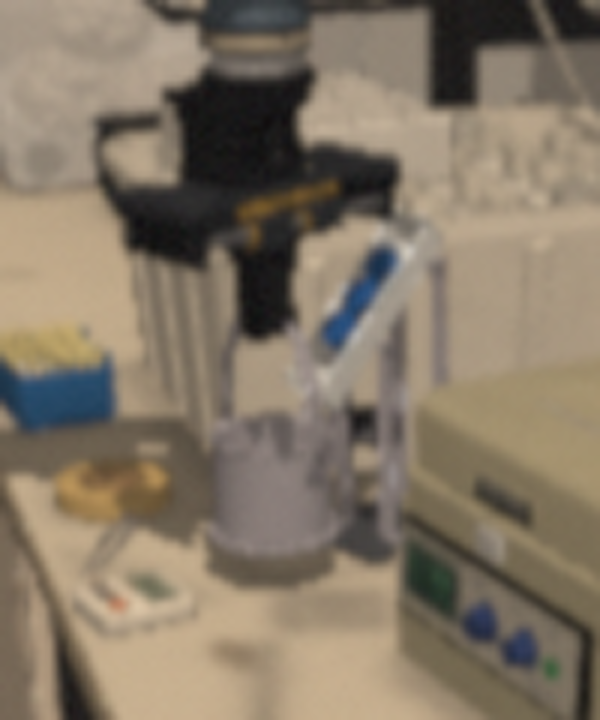

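The rim is just under the lip with no contact yet, and the gap to the plate is about 8 mm. Push slowly.

play_rows:
  increments: [0.5, 0, 0.1, 0, 0.5, 0, 0, 0, 0.4, 0, 0, 0, 0, 0, 0, 0]

```text
time: 7.85
position: [0.4909, 0.3188, 0.1694]
tool_rot: [0.969, 0.249, -0.0, -0.0]
ft_force: [-1.7, -0.2, -1.1]
grip_width: 0.0095
```

play_rows:
  increments: [0.4, 0, 0, 0, 0.3, 0, 0, 0, 0.3, 0, 0, 0, 0, 0, 0, 0]

```text
time: 8.25
position: [0.4998, 0.3237, 0.1694]
tool_rot: [0.969, 0.249, 0.0, -0.0]
ft_force: [-2.6, -0.6, -3.4]
grip_width: 0.0094
```

play_rows:
  increments: [0.3, 0, 0, 0, 0.3, 0, 0, 0, 0.2, 0, 0, 0, 0, 0, 0, 0]

```text
time: 8.65
position: [0.5055, 0.3269, 0.1694]
tool_rot: [0.969, 0.249, -0.001, 0.0]
ft_force: [-4.5, -2.1, -0.5]
grip_width: 0.0095
```

Run:
```python
from h import *
im=robot.camera("wrist"); crop(im,240,120,560,300,2.5,"pics/w6.png")
o=robot.get_obs(); print(o["time"],o["position"],o["ft_force"])
s=robot.camera("side"); crop(s,225,110,325,230,6,"pics/s6.png")
```

```text
8.7 [0.50554745 0.32691803 0.16939734] [-4.04287099 -2.37352825 -0.3485148 ]
```

View pics/w6.png

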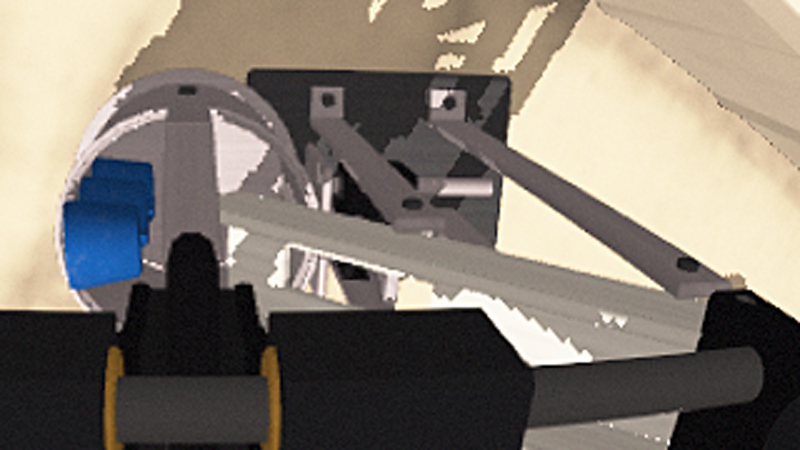

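View pics/s6.png

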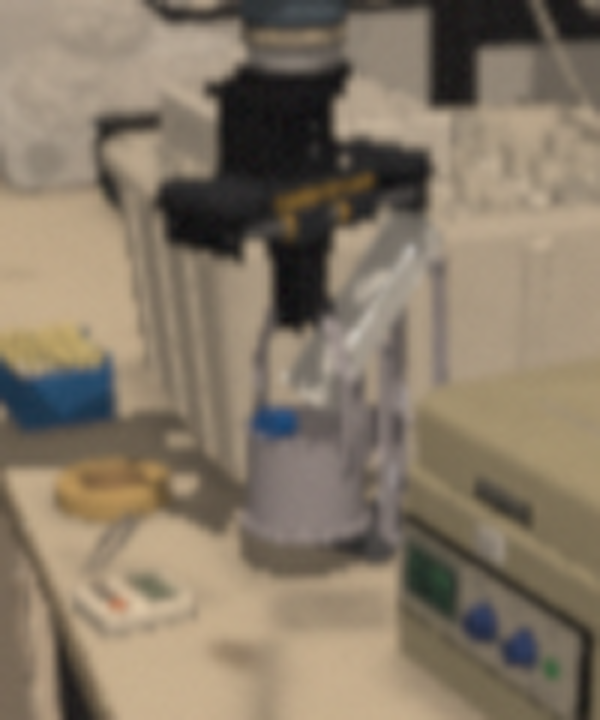

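All three stoppers have left the chute and are in the cup on the outlet side, one of them high. I'll hold still for half a second and look again.

play_rows:
  increments: [0, 0, 0, 0, 0, 0, 0, 0, 0, 0, 0, 0, 0, 0, 0, 0]

```text
time: 9.15
position: [0.5057, 0.327, 0.1694]
tool_rot: [0.969, 0.249, -0.001, 0.0]
ft_force: [-4.4, -2.6, -0.7]
grip_width: 0.0097
```

Run:
```python
from h import *
im=robot.camera("wrist"); crop(im,240,120,420,260,4,"pics/w7.png")
s=robot.camera("side"); crop(s,245,150,305,210,9,"pics/s7.png"); print(robot.get_obs()["ft_force"])
```

```text
[-3.42290217 -2.7778293  -0.07162513]
```

View pics/w7.png

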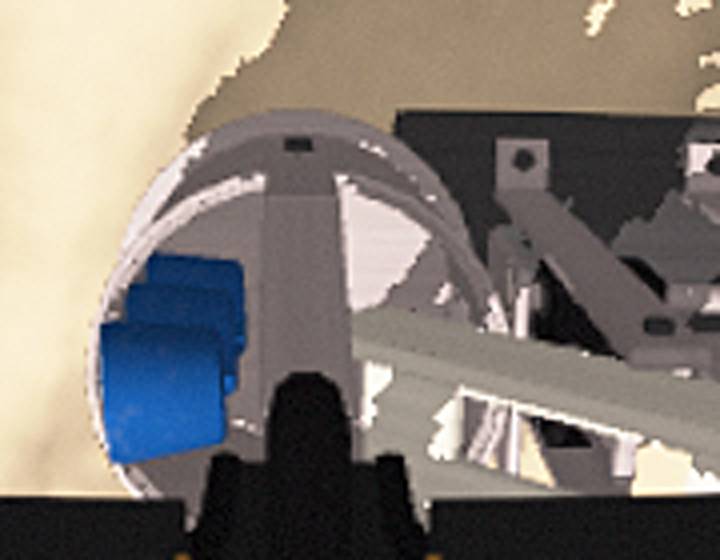

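View pics/s7.png

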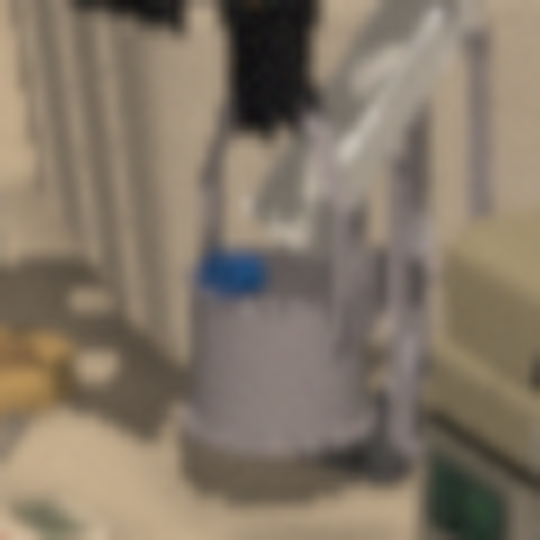

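Stable: the three stoppers lie piled against the outlet-side wall, and the top one is near rim level. I'll retreat along −x and look, and shake them flat if needed.

play_rows:
  increments: [-0.5, 0, 0, 0, -1, 0, 0, 0, -1.3, 0, 0, 0, -1.3, 0, 0, 0, -1.3, 0, 0, 0]

```text
time: 9.75
position: [0.4603, 0.3017, 0.1702]
tool_rot: [0.969, 0.249, 0.003, -0.0]
ft_force: [0.1, 0.6, -2.1]
grip_width: 0.0093
```

play_rows:
  increments: [-1.0, 0, 0, 0, -0.7, 0, 0, 0, -0.4, 0, 0, 0, -0.2, 0, 0, 0, 0, 0, 0, 0]

```text
time: 10.25
position: [0.4393, 0.2903, 0.1697]
tool_rot: [0.969, 0.249, 0.0, -0.0]
ft_force: [0.6, 1.0, -2.1]
grip_width: 0.0094
```

Run:
```python
from h import *
im=robot.camera("wrist"); crop(im,240,120,420,260,4,"pics/w8.png")
s=robot.camera("side"); crop(s,235,150,305,220,8,"pics/s8.png"); o=robot.get_obs(); print(o["ft_force"],o["position"])
```

```text
[-0.17281286 -0.79415057 -2.40623831] [0.4396068  0.29046966 0.16962402]
```

View pics/w8.png

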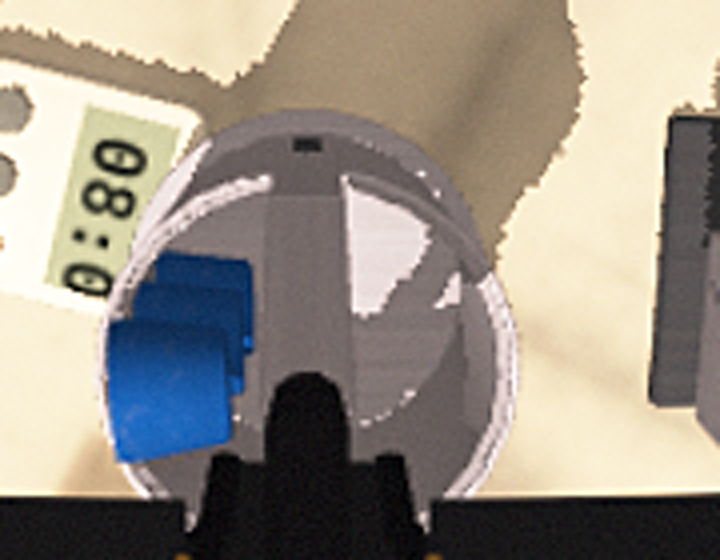

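View pics/s8.png

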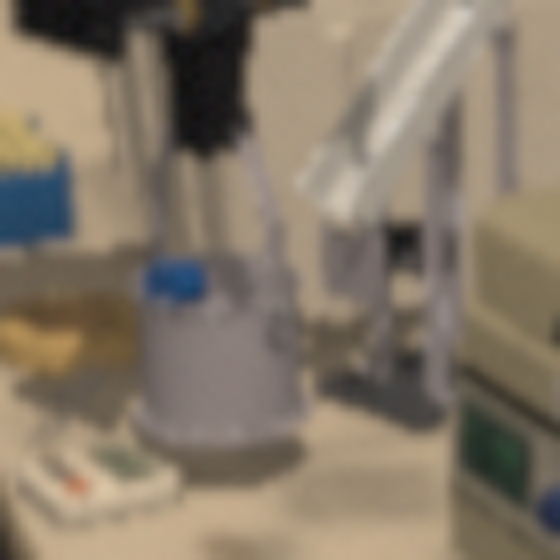

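The pile is still stacked. A few gentle shakes across it should settle it lower.

play_rows:
  increments: [0, 0.8, 0, 0, 0, -0.8, 0, 0, 0, 0.8, 0, 0, 0, -0.8, 0, 0, 0, 0, 0, 0]

```text
time: 10.85
position: [0.4385, 0.2907, 0.1695]
tool_rot: [0.969, 0.249, -0.0, -0.0]
ft_force: [0.4, -0.5, -1.8]
grip_width: 0.0095
```

Run:
```python
from h import *
im=robot.camera("wrist"); crop(im,240,120,420,260,4,"pics/w9.png")
```

```text
(no output)
```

View pics/w9.png

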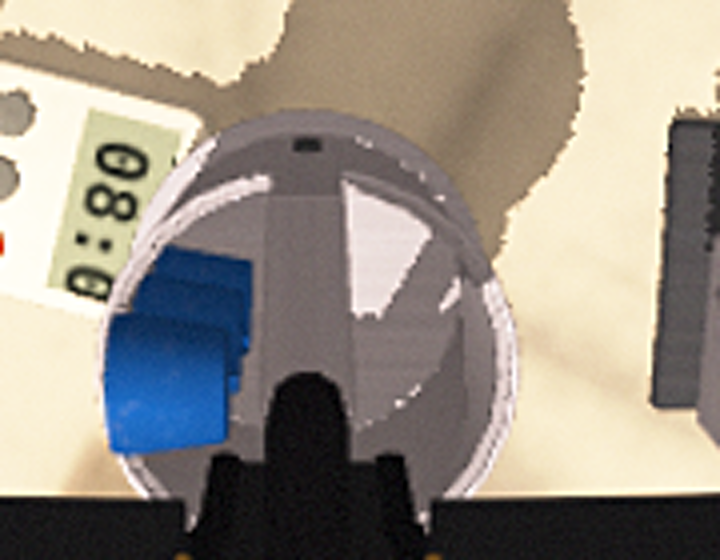

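Barely changed. One sharper pull along −x, with a gradual stop, should slide the upper ones off into the cup's middle.

play_rows:
  increments: [1, 0, 0, 0, 1, 0, 0, 0, 0.7, 0, 0, 0, 0.3, 0, 0, 0, 0, 0, 0, 0]

```text
time: 11.4
position: [0.4659, 0.3049, 0.1694]
tool_rot: [0.969, 0.249, 0.0, -0.0]
ft_force: [0.5, -0.4, -2.2]
grip_width: 0.0095
```

play_rows:
  increments: [-4, 0, 0, 0, -3, 0, 0, 0, -2, 0, 0, 0, -1, 0, 0, 0, 0, 0, 0, 0]

```text
time: 11.9
position: [0.3764, 0.256, 0.1696]
tool_rot: [0.969, 0.249, -0.001, 0.0]
ft_force: [0.9, 0.6, -1.5]
grip_width: 0.0094
```

Run:
```python
from h import *
im=robot.camera("wrist"); crop(im,240,120,420,260,4,"pics/w10.png")
```

```text
(no output)
```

View pics/w10.png

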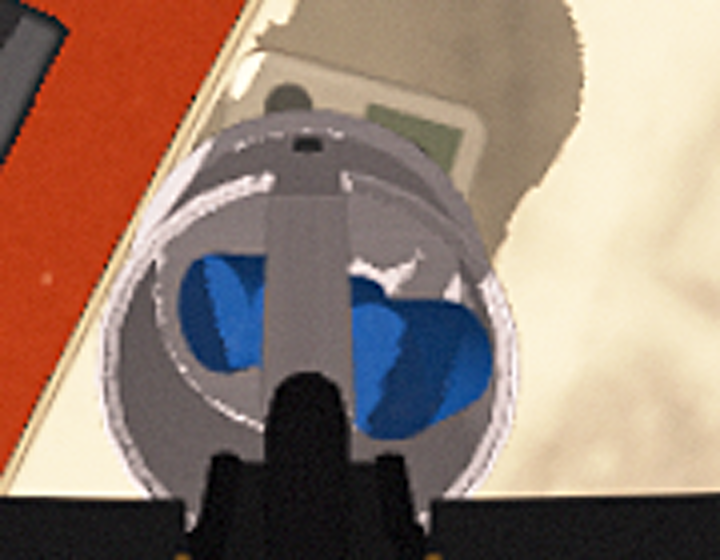

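The stoppers now lie low and spread out in the cup. Lift, then carry round the front to the near-right side of the shaker, where the wrist camera can see the clip.

play_rows:
  increments: [0, 0, -1, 0, 0, 0, -2, 0, 0, 0, -2.5, 0, 0, 0, -2.5, 0, 0, 0, -1.3, 0]

```text
time: 12.45
position: [0.3802, 0.2575, 0.2656]
tool_rot: [0.969, 0.249, 0.003, -0.0]
ft_force: [1.0, -0.8, -2.3]
grip_width: 0.0094
```

play_rows:
  increments: [-0.5, 1.2, 0, 0, -1, 2.5, 0, 0, -1.2, 3.1, 0, 0, -1.2, 3.1, 0, 0, -1.2, 3.1, 0, 0]

```text
time: 12.95
position: [0.3957, 0.1161, 0.2621]
tool_rot: [0.968, 0.249, -0.0, 0.0]
ft_force: [0.0, -0.1, -1.8]
grip_width: 0.0095
```

play_rows:
  increments: [-1.2, 3.1, 0, 0, -1.2, 3.1, 0, 0, -1.2, 3.1, 0, 0, -1.2, 3.1, 0, 0, -1.2, 3.1, 0, 0]

```text
time: 13.45
position: [0.4175, -0.0489, 0.2621]
tool_rot: [0.969, 0.249, -0.0, -0.0]
ft_force: [1.2, -0.0, -2.1]
grip_width: 0.0093
```

play_rows:
  increments: [-1.2, 3.1, 0, 0, -1.2, 3.1, 0, 0, -1.2, 3.1, 0, 0, -1.2, 3.1, 0, 0, -1.2, 3.1, 0, 0]

```text
time: 13.95
position: [0.4393, -0.2136, 0.2619]
tool_rot: [0.969, 0.249, -0.001, -0.0]
ft_force: [0.3, -0.1, -2.4]
grip_width: 0.0092
```

play_rows:
  increments: [-1.2, 3.1, 0, 0, -1.2, 3.1, 0, 0, -0.9, 2.4, 0, 0, -0.5, 1.4, 0, 0, 0, 0, 0, 0]

```text
time: 14.45
position: [0.4546, -0.3197, 0.2618]
tool_rot: [0.969, 0.248, -0.0, 0.0]
ft_force: [0.2, 0.2, -1.8]
grip_width: 0.0098
```

play_rows:
  increments: [0, 0, 0, 0, 0, 0, 0, 0]

```text
time: 14.65
position: [0.4543, -0.3157, 0.2622]
tool_rot: [0.968, 0.249, -0.0, -0.001]
ft_force: [0.3, 0.6, -2.4]
grip_width: 0.0098
```

Run:
```python
from h import *
import pickle
c=robot.get_calibration("wrist"); im=robot.camera("wrist"); cv2.imwrite("pics/w11.png",im); pickle.dump(c,open("w11.pkl","wb"))
o=robot.get_obs(); print(o["time"],o["position"],o["ft_force"],o["q"],np.degrees(2*np.arctan2(o["tool_rot"][1],o["tool_rot"][0])),o["grip_width"])
```

```text
14.7 [ 0.45448974 -0.31576917  0.26245761] [-0.27570219  0.83302683 -1.86631013] [-8.09288555e-01  3.85426490e-01  1.56503934e+00  2.57352771e-04
  1.19251299e+00 -1.31364623e+00] 28.892111003607504 0.009493030099145981
```

View pics/w11.png

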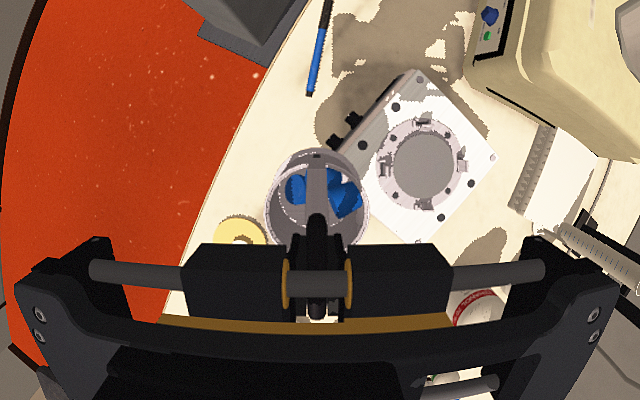

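The clip is fully visible around (422,165), and all three stoppers lie low in the cup. Enlarging the clip.

Run:
```python
from h import *
im=cv2.imread("pics/w11.png"); crop(im,360,105,500,235,5.5,"pics/w11c.png")
```

```text
(no output)
```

View pics/w11c.png

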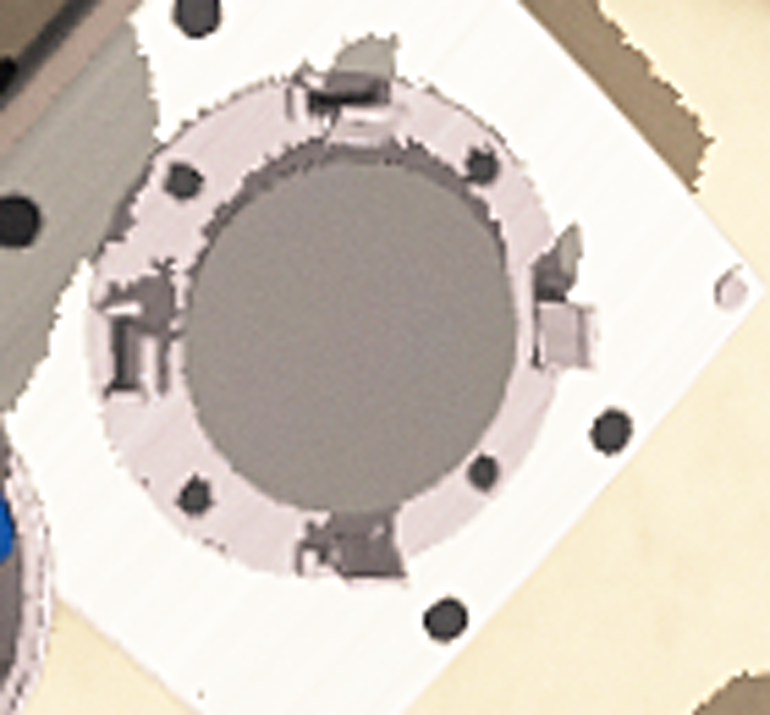

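Run:
```python
from h import *
import pickle
c=pickle.load(open("w11.pkl","rb")); W=lambda u,v,z:watz(u/5.5+360-.4,v/5.5+105-.4,z,c)[:2]
m=lambda ps,z:(np.mean([W(*p,z) for p in ps],0).round(4),[np.linalg.norm(W(*ps[0],z)-W(*ps[2],z)).round(4),np.linalg.norm(W(*ps[1],z)-W(*ps[3],z)).round(4)])
print("ring",m([(183,180),(482,165),(485,472),(195,497)],.069))
print("plat",m([(197,13),(611,432),(445,620),(17,221)],.067))
print("disc",m([(187,336),(350,160),(517,336),(345,512)],.081))
print("fingers",m([(345,105),(562,335),(350,550),(135,345)],.0975-.006))
# cup rim in this picture
im=cv2.imread("pics/w11.png"); crop(im,250,135,385,250,5.5,"pics/w11d.png")
# side estimate
s=cv2.imread("pics/side0.png"); crop(s,300,225,385,290,8,"pics/s11.png")
```

```text
ring (array([ 0.5562, -0.2359]), [np.float64(0.0994), np.float64(0.099)])
plat (array([ 0.5556, -0.2366]), [np.float64(0.1523), np.float64(0.1521)])
disc (array([ 0.5546, -0.2362]), [np.float64(0.0764), np.float64(0.0765)])
fingers (array([ 0.5504, -0.2362]), [np.float64(0.0939), np.float64(0.0959)])
```

View pics/s11.png

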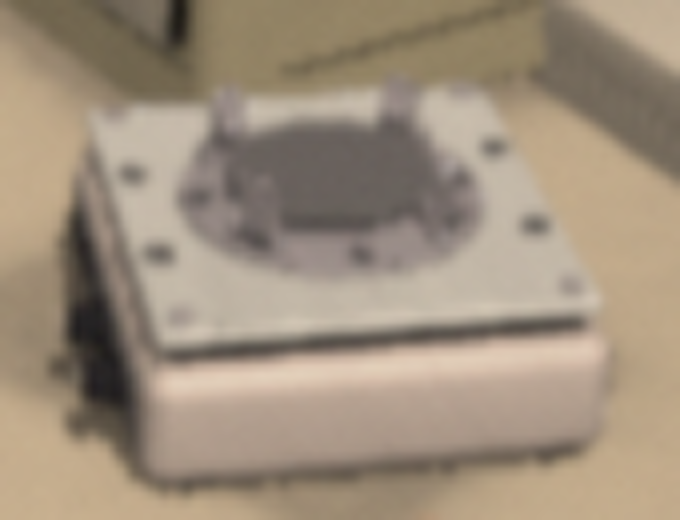

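View pics/w11d.png

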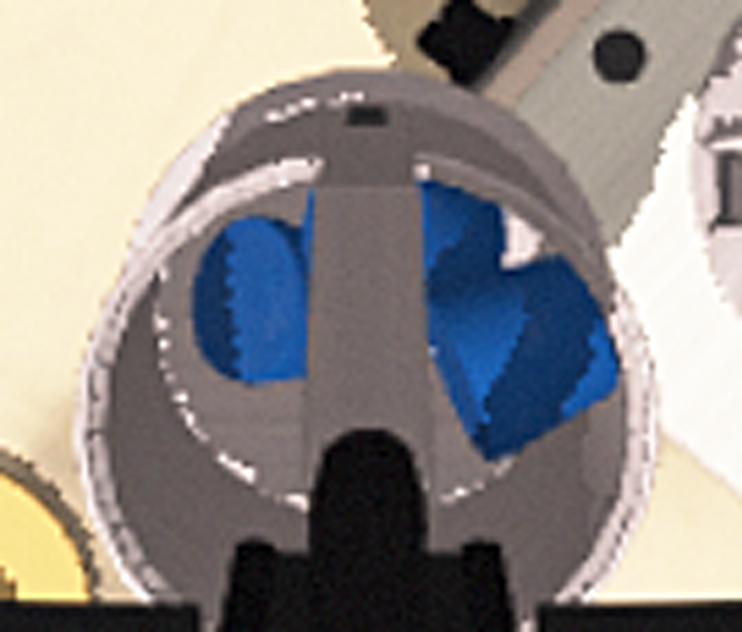

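The clip axis is at about (0.5555, −0.2365), with the ring, bolts and disc agreeing to 1.5 mm. Move over it.

play_rows:
  increments: [1.2, -0.2, 0, 0, 2.6, -0.4, 0, 0, 3, -0.5, 0, 0, 2.8, -0.5, 0, 0, 1.9, -0.3, 0, 0]

```text
time: 15.2
position: [0.5483, -0.2424, 0.2628]
tool_rot: [0.968, 0.25, 0.001, -0.0]
ft_force: [-0.4, -0.3, -1.7]
grip_width: 0.0088
```

play_rows:
  increments: [1.2, -0.2, 0, 0, 0, 0, 1, 0, 0, 0, 0.7, 0, 0, 0, 0, 0, 0, 0, 0, 0]

```text
time: 15.7
position: [0.5551, -0.2383, 0.2449]
tool_rot: [0.969, 0.248, -0.001, -0.0]
ft_force: [0.6, 0.4, -2.4]
grip_width: 0.0092
```

Run:
```python
from h import *
import pickle
c=robot.get_calibration("wrist"); im=robot.camera("wrist"); pickle.dump(c,open("w12.pkl","wb")); crop(im,230,100,450,260,3.6,"pics/w12.png")
o=robot.get_obs(); print(o["time"],o["position"],o["ft_force"])
s=robot.camera("side"); crop(s,295,170,390,290,6,"pics/s12.png")
```

```text
15.75 [ 0.55538321 -0.23846806  0.24539522] [-0.2220138  -0.12936995 -0.16762496]
```

View pics/w12.png

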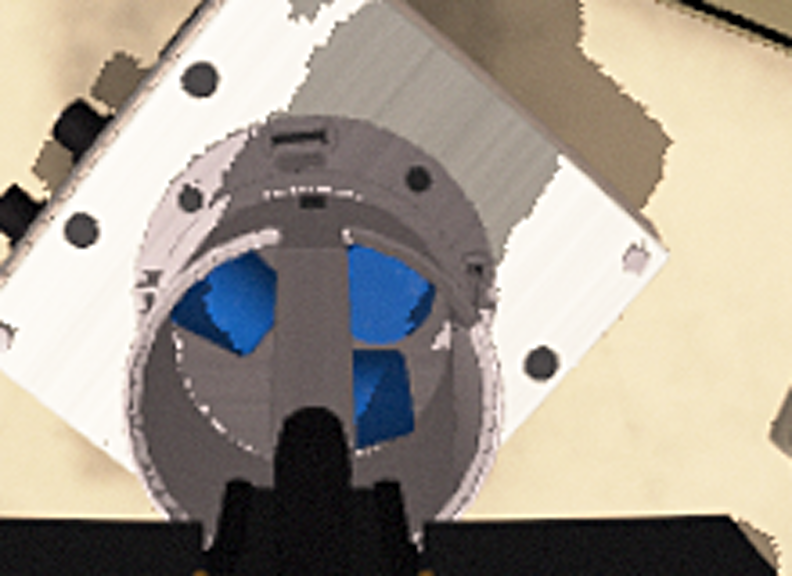

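View pics/s12.png

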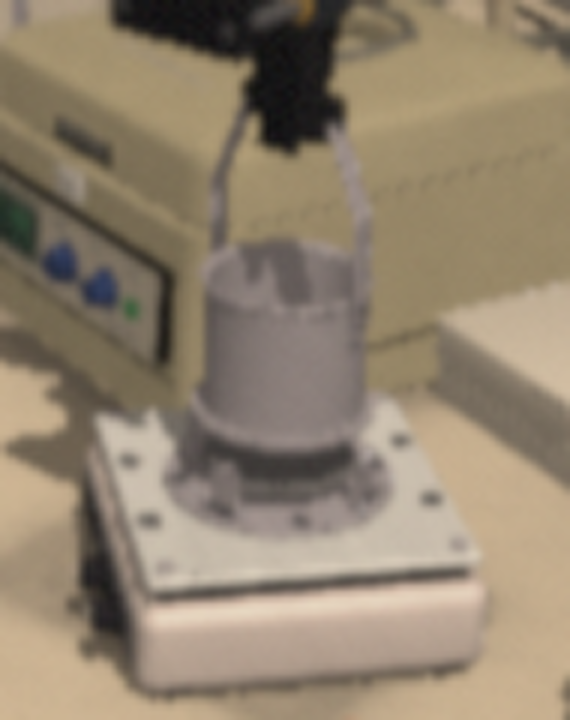

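Run:
```python
from h import *
import pickle
c=pickle.load(open("w12.pkl","rb")); W=lambda u,v,z:watz(u/3.6+230-.4,v/3.6+100-.4,z,c)[:2]
a,b=W(80,230,.067),W(541,363,.067); print((a+b)/2,np.linalg.norm(a-b))
r,s=W(190,198,.069),W(418,178,.069); d=(s-r)/np.linalg.norm(s-r); n=np.array([d[1],-d[0]]); print((r+s)/2+n*np.linalg.norm(s-r)/2,(r+s)/2-n*np.linalg.norm(s-r)/2,np.linalg.norm(s-r))
zb=.2453-.1375
for z,p in((zb+.072,((128,390),(500,390))),): print("rim chord mid",(W(*p[0],z)+W(*p[1],z))/2)
```

```text
[ 0.55477038 -0.23645433] 0.15282360487542188
[ 0.55487272 -0.23672098] [ 0.51601511 -0.17847126] 0.07002102532472525
rim chord mid [ 0.55241542 -0.23231321]
```

Measured again: the clip is at (0.555, −0.2366). A small correction, then down.

play_rows:
  increments: [0.05, -0.15, 0.3, 0, 0, 0, 0.5, 0, 0, 0, 0.4, 0, 0, 0, 0, 0]

```text
time: 16.2
position: [0.5551, -0.2359, 0.2326]
tool_rot: [0.969, 0.249, -0.001, -0.001]
ft_force: [-0.2, -0.4, -2.0]
grip_width: 0.0097
```

play_rows:
  increments: [0, 0, 0.3, 0, 0, 0, 0.3, 0, 0, 0, 0.2, 0, 0, 0, 0, 0]

```text
time: 16.6
position: [0.5558, -0.2364, 0.2256]
tool_rot: [0.969, 0.249, 0.0, 0.0]
ft_force: [-0.6, -0.6, -1.3]
grip_width: 0.0096
```

play_rows:
  increments: [0, 0, 0.2, 0, 0, 0, 0.2, 0, 0, 0, 0.2, 0]

```text
time: 16.9
position: [0.5569, -0.2372, 0.2224]
tool_rot: [0.969, 0.249, 0.001, 0.002]
ft_force: [-2.7, 1.3, 19.8]
grip_width: 0.0092
```

play_rows:
  increments: [0, 0, 0.2, 0, 0, 0, 0.2, 0, 0, 0, 0, 0]

```text
time: 17.2
position: [0.5565, -0.2369, 0.2165]
tool_rot: [0.969, 0.249, 0.001, 0.001]
ft_force: [0.2, -1.8, 2.8]
grip_width: 0.0093
```

The push climbed to 20 N and then dropped, so it snapped. Now press onto the plate.

play_rows:
  increments: [0, 0, 0.2, 0, 0, 0, 0.15, 0, 0, 0, 0, 0, 0, 0, 0, 0]

```text
time: 17.6
position: [0.5569, -0.2372, 0.2138]
tool_rot: [0.969, 0.249, 0.001, 0.002]
ft_force: [0.5, -0.5, 9.0]
grip_width: 0.0096
```

Run:
```python
from h import *
im=robot.camera("wrist"); crop(im,230,100,450,260,3.6,"pics/w13.png")
s=robot.camera("side"); crop(s,295,170,390,290,6,"pics/s13.png")
o=robot.get_obs(); print(o["time"],o["position"],o["ft_force"],o["joint_velocities"].round(3) if hasattr(o["joint_velocities"],"round") else o["joint_velocities"])
```

```text
17.7 [ 0.55689202 -0.23719601  0.21377309] [-0.21313182 -1.02360916  9.86942774] [-0.001 -0.001  0.     0.    -0.001 -0.001]
```

View pics/w13.png

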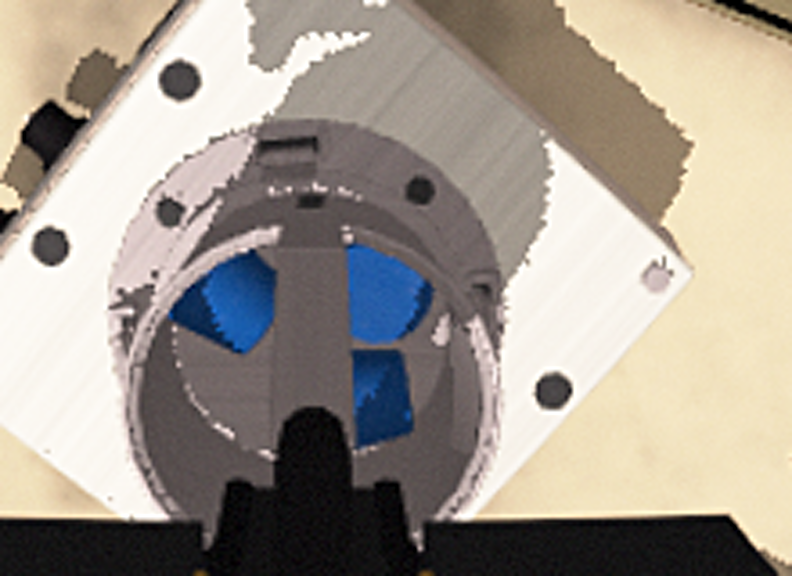

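View pics/s13.png

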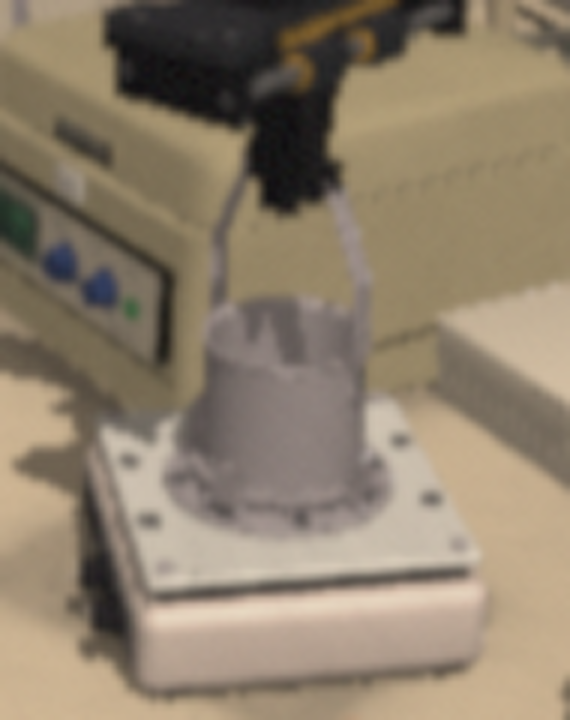

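Snapped and pressed: about 11 N net, which puts the plate about 4.7 mm down. A 1 mm correction towards the measured clip axis, then check.

play_rows:
  increments: [-0.1, -0.05, 0, 0, 0, 0, 0, 0, 0, 0, 0, 0]

```text
time: 18.0
position: [0.5564, -0.2373, 0.2139]
tool_rot: [0.969, 0.249, 0.002, 0.002]
ft_force: [0.7, -0.1, 9.0]
grip_width: 0.0094
```

play_rows:
  increments: [0, 0, 0, 0, 0, 0, 0, 0, 0, 0, 0, 0]

```text
time: 18.3
position: [0.5564, -0.2373, 0.2139]
tool_rot: [0.969, 0.249, 0.002, 0.002]
ft_force: [-0.2, -1.2, 10.1]
grip_width: 0.0094
```

```bash
python3 -c "
from rig import robot
print(robot.hand_in()); o=robot.get_obs(); print(o['time'],o['position'],o['ft_force'],o['grip_width'])"
```

```text
the job is handed in; nothing more can be done
None
the job is handed in; nothing more can be done
```

I handed the job in at about 18.3 s of the 48 s. The cup is snapped into the clip with all three stoppers in it, and the arm is still gripping the handle and pushing down. No verdict came back.

**What I did:** I carried the cup to the chute by its handle and pushed the plate back. All three stoppers fell in while the cup was held in the air. They piled up against one wall, the top one at about rim level, so I shook the cup. A sharp pull dropped them low. I then carried the cup round the front of the centrifuge and pressed it into the clip. The push rose to about 20 N and then fell away, which is the snap.

**Last checks:**

| Check | Result |
|---|---|
| Stoppers | all three low in the cup, in the last wrist picture |
| Push | about 11–12 N net |
| Base plate | about 4.7 mm down (needs 2.5), worked out from tool height and push |
| Cup underside | about 3 mm below clip_seat |
| Level | within about 0.01 rad |
| Centring | tool about 1.5 mm from the measured clip axis (limit 4) |
| Grip | 9.4 mm opening, set to 55 N |

**Doubtful or not checked:**
- **Clip position:** the camera estimates differed by about 2 mm, or 6 mm counting a rough one from the finger tips that I set aside. The 1 mm correction at the end moved the tool only about 0.5 mm.
- **"Stoppers in the cup" step:** I couldn't check it while they were piled up, but they lay well inside for several seconds afterwards.
- **Bystanders:** I didn't check them at the end. The cup passed over the timer with about 14 mm to spare.

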